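Pulse the spice grinder with its bayonet lid

TASK

Get the spice grinder to pulse: on its control box press the green key fully and let it come back up, then the yellow key, one at a time, and do not press the red one. Then set the white lid into the grinder bowl with its two lugs down through the notches at the white marks, and twist it clockwise (seen from above) only half way, until its black pointers are at the yellow marks, never on to the lock at the red marks. A spring pushes the lid back, so finish while still gripping the lid and holding it, flat and fully down, at the yellow marks; leave the other things on the counter where they stand.

Things in the scene. Friction and masses are not known exactly. Their poses are not given: they have to be found in the camera images.
- grinder: Spice grinder fixed to the counter: aluminium motor base (150 mm across the foot), black bowl on top, 124 mm across, flat rim 140 mm above the origin. Origin: centre of its underside; z up. Two notches for the lid's lugs lie at its +x and -x, white marks beside them on the rim (insert). Yellow marks (half way) 0.70 rad, red marks (lock) 1.40 rad clockwise of them seen from above.
- mouth (a point): Centre of the bowl's mouth at rim height, on the axis, 140 mm above the counter. Mouth 82 mm across under a dark steel lip 8 mm thick; bowl 96 mm across inside. Notches through the lip 20 mm wide, reaching 48 mm from the axis. Stops block turning counter-clockwise from the notches. Lid fully down: its disc lies on the rim, its origin on the axis 18 mm below this point (122 mm above the counter).
- half_mark (a point): Point on the grinder's axis at rim height. Its x axis is horizontal and points to one yellow half-way mark; the other yellow mark is at its -x. Lid x axis along this x axis (either way round) = lid at half way.
- drive (a joint): Sprung ring in the bowl with two brass posts (tops 11 mm below the rim) just clockwise of the notches. 0 at rest, grows clockwise. The lid's lugs meet the posts 0.12 rad after the insert angle and push them: value = lid turn - 0.12. 0.58 at the yellow marks, hard stop (lock) 1.28 at the red. Return torque 0.03 N m at rest, 0.12 at half way; it turns the lid back if let go.
- lid: Loose lid, about 0.18 kg, upright on the counter. White plug 76 mm across, 18 mm deep; above it a white disc 100 mm across, 6 mm thick; on top a black grip bar 66 mm long (lid x), 20 mm wide (lid y), 24 to 60 mm above the origin. Lugs on the plug at +x and -x reach 45 mm from the axis, 14 mm wide, 2 to 8 mm above the origin. Black pointer lines at +x and -x. Origin: centre of the plug's underside.
- lid_grip (a point): Middle of the grip bar's sides, on the lid's axis 48 mm above its origin: the place to grip, fingers closing along the lid's y, 24 mm above the top of the disc.
- panel: Grey control box fixed to the counter, 85 x 185 x 45 mm high. Origin: centre of its underside; long along its y. Carries three round keys 55 mm apart in a row along its y; which colour is where varies.
- green_top (a point): Centre of the top of the green key (28 mm across, 6 mm above its black collar, 63 mm above the counter when up). Press straight down.
- green (a joint): Green key travel: 0 up, 0.006 m fully down (spring, 1.5 N to start, 5 N fully down); counts as pressed beyond 0.004.
- yellow_top (a point): Centre of the top of the yellow key, like the green one.
- yellow (a joint): Yellow key travel, like the green one.
- red_top (a point): Centre of the top of the red key, like the green one. Do not press it.
- red (a joint): Red key travel, like the green one.
- ramekin: Bystander: white bowl, 80 mm across, 45 mm high; origin under its centre.
- spoon: Bystander: steel spoon with a wooden handle, 190 mm long, lying flat; origin at the underside of its middle, long along its x.
- pepper_mill: Bystander: dark wooden pepper mill, 58 mm across, 190 mm high; origin under its centre.
- sauce_bottle: Bystander: amber sauce bottle with red cap, 62 mm across, 200 mm high; origin under its centre.
- mug: Bystander: blue mug, 80 mm across, 90 mm high, handle at its +y; origin under its centre.
- plates: Bystander: pile of white plates, 170 mm across, 44 mm high; origin under its centre.
Things that resemble listed ones, but are neither listed nor needed, are in the scene too. What is shaped like the lid but orange or turquoise is not meant. What is shaped like the grinder but purple is not meant.

How it is judged:
On the way, in this order (a step that is already met when the one before it is completed fails the run):
1. the green key is pressed down, the others up (value of joint green above 0.004 m and value of joint each of yellow, red below 0.002 m), for 0.05 s.
2. the green key is up again and the yellow key is pressed down (value of joint yellow above 0.004 m and value of joint each of green, red below 0.002 m), for 0.05 s.
3. the lid is fully down in the bowl, not yet twisted (z of lid in the frame of grinder below 0.125 m and horizontal distance between lid and grinder below 0.006 m and value of joint drive below 0.3 rad and value of joint yellow below 0.002 m), for 0.1 s.
4. the lid is gripped at the yellow half-way marks (z of lid in the frame of grinder below 0.125 m and horizontal distance between lid and grinder below 0.006 m and angle between the x axis of lid and the x axis of half_mark, either way round below 0.16 rad and value of joint drive between 0.35 and 0.85 rad and contact force between the fingers and lid above 2 N), for 0.3 s.
At the end, for the whole second after the job is handed in: Lid fully down (origin < 125 mm above the grinder's, within 6 mm of its axis, tilt < 0.06 rad), still (< 0.15 rad/s), its x axis within 0.16 rad of the yellow marks, drive ring at 0.35 to 0.85 rad, gripped by the fingers with over 2 N; all keys up (< 2 mm) (all of step 4 and angle between lid's own z axis and vertical below 0.06 rad and angular speed of lid below 0.15 rad/s and value of joint each of green, yellow, red below 0.002 m); the arm keeps its last pose, push and grip.
It fails at once if the red key is pressed (beyond 3 mm) (value of joint red above 0.003 m).
It fails at once if the green and yellow keys are down together (value of joint each of green, yellow above 0.003 m).
It fails at once if the drive ring is turned on towards the lock (beyond 1.05 rad) (value of joint drive above 1.05 rad).
It fails at once if a bystander is moved more than 30 mm (distance of any of ramekin, spoon, pepper_mill, sauce_bottle, mug, plates from where it was at the start of the episode above 0.03 m).
It also fails if it takes over 58 s, if anything falls off the work surface, if the arm or the gripper's body presses on something with over 40 N, if the wrist force passes 120 N, or if a joint passes its speed limit or range.

ROBOT

A 7-joint arm with a two-finger parallel gripper is mounted at the origin on the work surface. World frame = base frame: x ahead of the robot, y to its left, z up, the work surface at z = 0. Lengths are in m, angles in rad, forces in N, time in s.
With the tool pointing down it reaches from about 0.425 to 0.875 m from the base axis. Payload 4.7 kg.
Tool frame: the origin (TCP) lies midway between the tips of the shut fingers; the grasp point (between the pads) lies ctrl.grasp_offset behind it (ctrl.grasp_offset is the distance from the TCP to the grasp point, in m); z points along the fingers, y is the line along which they close (so a half turn about z gives the same grasp; the last joint's range is limited). The gripper opens to 87 mm and grips with 3 to 60 N. Pads are 19 mm wide; open, the fingers measure 117 mm over their backs; the gripper's body (75 mm by 190 mm) begins 51 mm behind the grasp point.
Start: joints at [-1.161, 0.321, -0.07, 1.45, 0.023, 1.371, -0.057], TCP at [0.251, 0.6, 0.223] pointing down, gripper open.
Joint ranges: [-2.86, 2.86], [-0.3, 2.09], [-1.38, 1.24], [0.06, 2.45], [-1.56, 4.7], [0.09, 2.05], [-2.69, 2.69]. Speed limits (rad/s): [2.57, 2.57, 3.14, 3.14, 3.14, 3.14, 3.14].

INTERFACE

Orientations are given as a rotation vector (axis times angle).
In Python, from bench import ctrl gives the robot as it stands. The module is installed in compiled form; this text tells all that it offers.
- The arm moves only by the tool jog_arm, never from a script. Its argument "moves" is one flat list of numbers, 7 for each row, row after row: the shift along the tool's x, y, z in units of 30 cm (1.0 is 30 cm), then the turn, a rotation vector about the tool's x, y, z in units of 60 degrees (1.0 is 60 degrees), then the gripper's target within -1 to 1 (fully open at 1, half-way at 0, shut at -1). In form: [x, y, z, wx, wy, wz, fingers, x, y, z, wx, wy, wz, fingers, ...]. A call has exactly 8 rows; each row is the pose to reach, as a shift and turn from the pose commanded when the call began, along the tool's axes at that moment; what a row does not reach only later rows make up. A row lasts 1/8 s, in which the tool goes at most 62.5 mm and 10.7 degrees, less where a joint would pass 70% of its speed; a pose out of reach is approached as far as the arm can. A call with a number of a shift or a turn outside -1 to 1 is refused whole. A call with a gripper value outside its range is refused whole. The fingers move at their own pace and stop on an object; "newtons" is the grip in N (left out, the last holds). Time passes only in rows, so rows that repeat a pose let the fingers close, or fill a call up. It gives the time, the measured TCP pose, the force, the opening and the grip force at its end, in the units of the state.
- ctrl.get_state(): the state, without advancing time (a new reading comes with each control period).
- ctrl.get_image(name): name is "scene" or "top"; returns a dict with "pixels" (400x640x3 uint8, red, green, blue), "fx", "fy", "cx", "cy" (pixels), "xyz" and "rotation" of the camera in the world. Camera axes: x right, y up, looking along -z (the intrinsics and any distortion apply to the point x, -y, -z); pixel columns grow to the right and rows downward; lengths in m; the calibration is good to about 2 mm. A picture is of the moment at which its call begins. There is no depth.
- ctrl.close_job(): hands the job in; it is judged then, once.
The state is a dict: "time": time; "joint_positions": joint angles; "qd": joint speeds; "joint_torque": joint torques, N m; "position": TCP position; "tool_rot": TCP orientation; "ft_force": force on the tool from outside, world axes, zero at the start; "torque": the same for the moment, N m; "grip_width": opening from 0.0 (shut) to 1.0 (fully open); "grip_force": force on a finger pad.
Only numpy, scipy, OpenCV 4.12 (cv2) and the standard library are available. Lean on these libraries where they do the work, as an engineer would, in place of code of your own. Each camera call takes 0.05 s, during which the arm holds its last target. There are 200 camera calls.

## Working session

There is one attempt and no reset: what is moved stays moved. The work goes in short steps, Python scripts to look and compute and a tool call to move; the robot and the scene stay as the last step left them, time stands still between calls to the robot, and variables do not carry over. Pictures are saved under pics/ and viewed, at most 10 in all, crops included, and the job is handed in when it is done.

Besides the shell and the picture viewer there is one more tool, called after "Request:" as name(argument=value, ...), one argument or row to a line, values as JSON. jog_arm: Moves the arm, as the interface text tells. Its arguments: {"type":"object","properties":{"moves":{"type":"array"},"newtons":{"type":"number"}},"required":["moves"]}

```bash
mkdir -p pics; python3 - <<'E'
from bench import ctrl
import cv2,pickle
for n in("top","scene"):
    d=ctrl.get_image(n);cv2.imwrite(f"pics/{n}0.png",d["pixels"][:,:,::-1]);pickle.dump(d,open(f"{n}0.pkl","wb"))
    print(n,{k:v for k,v in d.items() if k!="pixels"})
print(ctrl.get_state(),ctrl.grasp_offset)
E
```

```text
top {'fx': 396.88041141518084, 'fy': 396.88041141518084, 'cx': 315.05060763155836, 'cy': 209.0440223471719, 'xyz': array([0.31487453, 0.01654491, 1.08478839]), 'rotation': array([ 0.16458946, -0.14820765, -1.59169245])}
scene {'fx': 479.29700830501605, 'fy': 479.29700830501605, 'cx': 319.51555635364264, 'cy': 194.78969051274018, 'xyz': array([1.37052689, 0.27920242, 0.97443435]), 'rotation': array([0.54952242, 0.76663043, 1.76179366])}
{'time': 0.1, 'joint_positions': array([-1.16086701,  0.32172344, -0.07008128,  1.45155564,  0.02260204,
        1.37080894, -0.05688285]), 'qd': array([-0.00086821, -0.00118552,  0.00081249, -0.00271585,  0.00067521,
       -0.00078691,  0.00088267]), 'joint_torque': array([-4.11819819e-04, -4.92569804e+01, -4.06029783e-01, -3.13399351e+01,
       -6.42961473e-02,  3.94765183e-02,  7.20733237e-05]), 'position': array([0.25047767, 0.59925875, 0.22158606]), 'tool_rot': array([-6.17603665e-01, -3.08004154e+00,  2.65720832e-03]), 'ft_force': array([ 0.7313993 , -1.19642951, -0.99671788]), 'torque': array([ 0.0658915 ,  0.02206828, -0.00026983]), 'grip_force': 0.0, 'grip_width': 1.0039753164808716} 0.0187
```

View pics/top0.png

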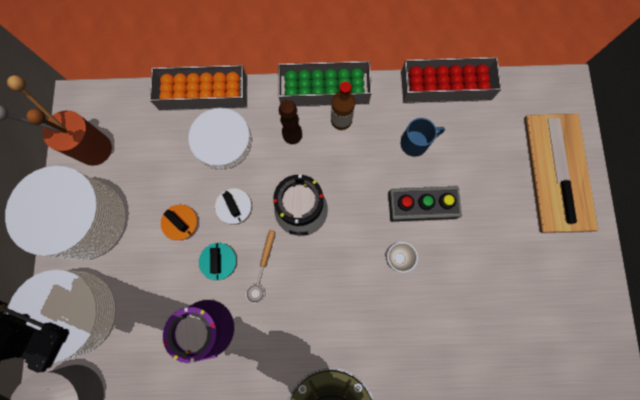

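View pics/scene0.png

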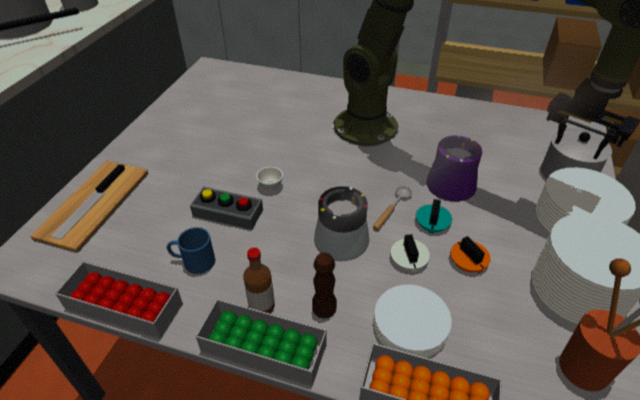

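The top view shows the grinder at (299,203), the white lid at (233,206), and the keys red (407,202), green (428,201), yellow (449,200). The mill (291,120) and bottle (342,108) stand beyond the grinder, and the spoon is at (262,265).

```bash
cat > h.py <<'E'
import numpy as np,cv2,pickle
from scipy.spatial.transform import Rotation as R
def ray(d,u,v,z):
    M=R.from_rotvec(d["rotation"]).as_matrix()
    r=M@np.array([(u-d["cx"])/d["fx"],-(v-d["cy"])/d["fy"],-1.])
    return d["xyz"]+r*(z-d["xyz"][2])/r[2]
def proj(d,p):
    q=R.from_rotvec(d["rotation"]).as_matrix().T@(np.array(p)-d["xyz"])
    return np.array([d["cx"]+d["fx"]*q[0]/-q[2],d["cy"]-d["fy"]*q[1]/-q[2]])
def blobs(d,lo,hi,box,amin=3):
    x0,y0,x1,y1=box
    h=cv2.cvtColor(d["pixels"][y0:y1,x0:x1],cv2.COLOR_RGB2HSV)
    m=cv2.inRange(h,lo,hi)
    n,l,s,c=cv2.connectedComponentsWithStats(m)
    return [(int(s[i,4]),c[i]+[x0,y0]) for i in range(1,n) if s[i,4]>=amin]
E
python3 - <<'E'
from h import *
np.set_printoptions(precision=4,suppress=True)
for n,kb,gb in(("top",(385,180,465,225),(265,170,335,240)),("scene",(185,180,270,230),(312,180,375,235))):
    d=pickle.load(open(n+"0.pkl","rb"))
    for c,lo,hi in(("red",(0,150,60),(8,255,255)),("red2",(172,150,60),(179,255,255)),("green",(45,120,40),(85,255,255)),("yellow",(20,130,60),(35,255,255)),):
        for a,p in blobs(d,lo,hi,kb): print(n,c,a,p,ray(d,*p,.063 if a>8 else .06)[:2])
        for a,p in blobs(d,lo,hi,gb,1): print(n,"mark",c,a,p,ray(d,*p,.14)[:2])
d=pickle.load(open("top0.pkl","rb"));t=d["pixels"][:,:,::-1]
s=pickle.load(open("scene0.pkl","rb"))["pixels"][:,:,::-1]
f=lambda i,x,y,w,h,k:cv2.resize(i[y:y+h,x:x+w],None,fx=k,fy=k,interpolation=cv2.INTER_CUBIC)
cv2.imwrite("pics/c1.png",np.vstack([f(t,205,170,133,70,6),f(s,310,180,133,30*3//1-20,6)])[:, :800][:600*2] if 0 else f(t,205,165,133,80,6))
cv2.imwrite("pics/c2.png",f(s,310,175,133,100,6))
E
```

```text
top red 102 [406.7059 201.1569] [ 0.5349 -0.2168]
top mark red 13 [320.6154 195.6154] [0.5381 0.0095]
top mark red 11 [274.9091 200.3636] [0.5294 0.1214]
top mark red2 1 [319. 194.] [0.5423 0.0134]
top mark red2 1 [276. 202.] [0.5252 0.1188]
top green 107 [427.6262 200.3084] [ 0.5356 -0.2718]
top yellow 112 [448.5357 199.5268] [ 0.5362 -0.3267]
top mark yellow 14 [313.7857 181.6429] [0.5739 0.0253]
top mark yellow 5 [304.8 184.6] [0.567  0.0476]
top mark yellow 18 [281.7778 214.5   ] [0.4938 0.1049]
scene red 58 [242.6552 200.8103] [ 0.5361 -0.2182]
scene mark red 5 [321.  198.4] [0.5388 0.0088]
scene mark red 2 [365.  205.5] [0.5302 0.1207]
scene mark red2 1 [321. 197.] [0.534  0.0072]
scene mark red2 1 [321. 199.] [0.5409 0.0094]
scene green 67 [224.5224 196.8806] [ 0.5369 -0.2727]
scene yellow 79 [206.6582 193.    ] [ 0.5376 -0.3274]
scene mark yellow 5 [362. 195.] [0.4955 0.1042]
scene mark yellow 14 [322.2143 209.3571] [0.5752 0.0236]
```

View pics/c1.png

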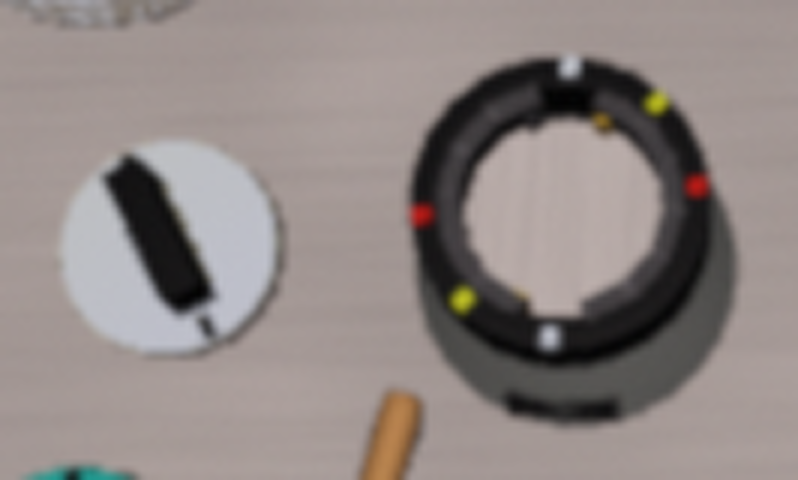

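View pics/c2.png

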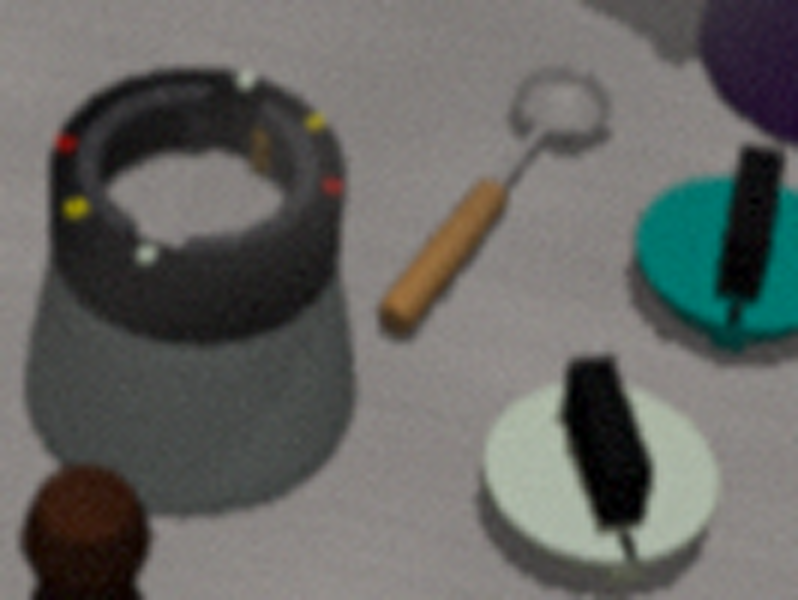

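```bash
cat >> h.py <<'E'
def lidfit(ds,boxes,base,p0,yawfree=True):
    """fit lid x,y,yaw: disc hull (white) and bar hull (black), IoU over images"""
    from scipy.optimize import minimize
    obs=[]
    for d,(x0,y0,x1,y1) in zip(ds,boxes):
        h=cv2.cvtColor(d["pixels"],cv2.COLOR_RGB2HSV); g=h[...,2].astype(float)
        obs.append((g[y0:y1,x0:x1],(x0,y0,x1,y1)))
    K=4
    def poly(d,P,b):
        q=np.array([proj(d,p) for p in P]);q=cv2.convexHull(q.astype(np.float32))[:,0]
        m=np.zeros(((b[3]-b[1])*K,(b[2]-b[0])*K),np.uint8)
        cv2.fillPoly(m,[np.round(((q-[b[0],b[1]]+.5)*K-.5)*16).astype(np.int32)],255,cv2.LINE_AA,4)
        return cv2.resize(m,(b[2]-b[0],b[3]-b[1]),interpolation=cv2.INTER_AREA)/255.
    t=np.linspace(0,2*np.pi,60)
    def cost(p):
        x,y,a=p;c,s=np.cos(a),np.sin(a);e=0
        for d,(g,b) in zip(ds,obs):
            D=[(x+.05*np.cos(u),y+.05*np.sin(u),base+z) for u in t for z in(.018,.024)]
            B=[(x+c*i*.033-s*j*.01,y+s*i*.033+c*j*.01,base+z) for i in(-1,1) for j in(-1,1) for z in(.024,.06)]
            mD,mB=poly(d,D,b),poly(d,B,b);disc=mD*(1-mB)
            # per-image piecewise-constant fit: bg, disc, bar grey levels
            A=np.stack([1-np.maximum(mD,mB),disc,mB],-1).reshape(-1,3)
            w=np.linalg.lstsq(A,g.ravel(),rcond=None)[0];e+=np.mean((A@w-g.ravel())**2)
        return e
    r=minimize(cost,p0,method="Nelder-Mead",options=dict(initial_simplex=np.array([p0,p0+np.array([.01,0,0]),p0+np.array([0,.01,0]),p0+np.array([0,0,.15])]),xatol=1e-4,fatol=1e-3))
    return r.x,r.fun
E
python3 - <<'E'
from h import *
np.set_printoptions(precision=4,suppress=True)
t=pickle.load(open("top0.pkl","rb"));s=pickle.load(open("scene0.pkl","rb"))
bx=[(212,185,254,227),(387,232,433,274)]
p0=np.array([*ray(t,233,206,.03)[:2],.46])
print(p0)
for ds,b in(([t],bx[:1]),([s],bx[1:]),([t,s],bx)): 
    r,f=lidfit(ds,b,0,p0);print(r,f)
x,y,a=r
G=np.array([.5343,.0648]);e=np.array([-np.sin(a),np.cos(a)]);c=np.array([np.cos(a),np.sin(a)])
v=G-[x,y];loc=np.array([v@c,v@e]);print("grinder in lid frame",loc,"gap box-bowl",np.linalg.norm(np.maximum(abs(loc)-[.0375,.095],0))-.062)
for n,u,v,z in(("plates",219,138,.044),("mill",290,118,.1),("orange",179,222,.024),("turq",218,261,.024)):
    P=ray(t,u,v,z)[:2];w=P-[x,y];print(n,P,w@c,w@e)
# white marks
for n,d,b in(("top",t,(265,165,335,240)),("scene",s,(312,175,375,235))):
    g=d["pixels"].min(2);
    M=[ray(d,*p,.14)[:2] for p in((299.6,175.6),(296.1,220.6))] if n=="top" else [ray(d,*p,.14)[:2] for p in((334,216.9),(350.6,187.6))]
    q=M[0]-M[1];print(n,M,np.arctan2(q[1],q[0]),(M[0]+M[1])/2)
E
```

```text
[0.5418 0.2479 0.46  ]
[0.5459 0.2508 0.4597] 287.92815244814403
[0.5444 0.2483 0.3978] 650.0918868176583
[0.5452 0.2497 0.4345] 1067.1051474152255
grinder in lid frame [-0.0877 -0.1631] gap box-bowl 0.022588831247324304
plates [0.7335 0.2869] 0.18650194509124313 -0.045439050185911926
mill [0.7615 0.0845] 0.12667990712901042 -0.24081523686769488
orange [0.5028 0.3959] 0.02305554340310126 0.15048769698167927
turq [0.3944 0.287 ] -0.12105186506098548 0.09736573079847541
top [array([0.5904, 0.06  ]), array([0.4778, 0.0705])] -0.09260765435751579 [0.5341 0.0652]
scene [array([0.5912, 0.0586]), array([0.4773, 0.0693])] -0.09334552399031357 [0.5342 0.064 ]
```

```bash
cat > m.py <<'E'
import sys,numpy as np
from scipy.spatial.transform import Rotation as R
from bench import ctrl
# args: x,y,z,yaw(angle of tool y in world) ... ; prints row values relative to the present pose
s=ctrl.get_state();p=s["position"];T=R.from_rotvec(s["tool_rot"]);M=T.as_matrix()
yaw=np.arctan2(M[1,1],M[0,1])
print("t %.2f"%s["time"],"p",p.round(4),"yaw %.4f"%yaw,"tilt",M[:2,2].round(4),"F",s["ft_force"].round(1),"g %.3f %.1f"%(s["grip_width"],s["grip_force"]),"q",s["joint_positions"].round(2))
for a in sys.argv[1:]:
    v=a.split(",");x,y,z=[float(c) for c in v[:3]];w=float(v[3]) if len(v)>3 else yaw
    Y=np.array([np.cos(w),np.sin(w),0]);Z=np.array([0,0,-1.]);W=R.from_matrix(np.stack([np.cross(Y,Z),Y,Z],1))
    print(a,"->",(M.T@(np.array([x,y,z])-p)/.3).round(3),((T.inv()*W).as_rotvec()/(np.pi/3)).round(3))
E
python3 m.py .2505,.5993,.36,1.173 .45,.35,.36,1.173  .54,.16,.36,1.173 .5365,-.272,.3,1.173
```

```text
t 0.10 p [0.2505 0.5993 0.2216] yaw 1.1750 tilt [-0.0006 -0.0016] F [ 0.7 -1.2 -1. ] g 1.004 0.0 q [-1.16  0.32 -0.07  1.45  0.02  1.37 -0.06]
.2505,.5993,.36,1.173 -> [-0.    -0.001 -0.461] [-0.002  0.     0.002]
.45,.35,.36,1.173 -> [-0.934 -0.511 -0.46 ] [-0.002  0.     0.002]
.54,.16,.36,1.173 -> [-1.455 -0.98  -0.46 ] [-0.002  0.     0.002]
.5365,-.272,.3,1.173 -> [-1.999 -2.313 -0.257] [-0.002  0.     0.002]
```

Request:
jog_arm(
  moves=[0,0,-0.2,0,0,0,-1,0,0,-0.4,0,0,0,-1,-0.1,-0.05,-0.46,0,0,0,-1,-0.25,-0.14,-0.46,0,0,0,-1,-0.42,-0.23,-0.46,0,0,0,-1,-0.6,-0.33,-0.46,0,0,0,-1,-0.78,-0.43,-0.46,0,0,0,-1,-0.934,-0.52,-0.46,0,0,0,-1],
)

```text
time: 1.1
position: [0.4503, 0.3453, 0.3603]
tool_rot: [0.62, 3.08, -0.001]
ft_force: [-0.1, 0.0, 0.0]
grip_width: 0.172
grip_force: 0.0
```

```bash
python3 m.py .54,.16,.36,1.173 .54,.08,.34,1.173 .5365,-.272,.3,1.173
```

```text
t 1.10 p [0.4503 0.3453 0.3603] yaw 1.1735 tilt [-0.     -0.0005] F [-0.1  0.   0. ] g 0.172 0.0 q [-0.82  0.11  0.13  1.43 -0.01  1.6   0.48]
.54,.16,.36,1.173 -> [-0.515 -0.454  0.001] [-0.     0.     0.001]
.54,.08,.34,1.173 -> [-0.618 -0.7    0.068] [-0.     0.     0.001]
.5365,-.272,.3,1.173 -> [-1.061 -1.786  0.202] [-0.     0.     0.001]
```

Request:
jog_arm(
  moves=[-0.12,-0.11,0.0,0,0,0,-1,-0.25,-0.23,0.0,0,0,0,-1,-0.37,-0.35,0.0,0,0,0,-1,-0.47,-0.47,0.0,0,0,0,-1,-0.55,-0.59,0.0,0,0,0,-1,-0.62,-0.71,0.03,0,0,0,-1,-0.69,-0.83,0.06,0,0,0,-1,-0.75,-0.95,0.1,0,0,0,-1],
)

```text
time: 2.1
position: [0.5467, -0.0034, 0.33]
tool_rot: [-0.618, -3.08, 0.0]
ft_force: [0.2, 0.5, 1.8]
grip_width: 0.005
grip_force: 0.0
```

```bash
python3 m.py .5365,-.272,.2,1.173 .5365,-.272,.09,1.173
```

```text
t 2.10 p [ 0.5467 -0.0034  0.33  ] yaw 1.1748 tilt [-0. -0.] F [0.2 0.5 1.8] g 0.005 0.0 q [-0.44  0.06  0.43  1.55 -0.03  1.54  1.16]
.5365,-.272,.2,1.173 -> [-0.314 -0.839  0.433] [-0.    -0.     0.002]
.5365,-.272,.09,1.173 -> [-0.314 -0.839  0.8  ] [-0.    -0.     0.002]
```

Request:
jog_arm(
  moves=[-0.06,-0.16,0.05,0,0,0,-1,-0.12,-0.32,0.12,0,0,0,-1,-0.18,-0.48,0.22,0,0,0,-1,-0.24,-0.64,0.32,0,0,0,-1,-0.29,-0.78,0.43,0,0,0,-1,-0.314,-0.839,0.58,0,0,0,-1,-0.314,-0.839,0.74,0,0,0,-1,-0.314,-0.839,0.8,0,0,0,-1],
)

```text
time: 3.1
position: [0.5345, -0.2695, 0.0872]
tool_rot: [-0.617, -3.075, -0.001]
ft_force: [-0.2, -0.3, -0.2]
grip_width: 0.005
grip_force: 0.0
```

```bash
python3 m.py .5365,-.272,.063,1.173 .5365,-.272,.056,1.173 .5365,-.272,.09,1.173
python3 - <<'E'
from h import *
from bench import ctrl
a=[]
for n,x,y in(("top",370,140),("scene",160,130)):
    d=ctrl.get_image(n);a.append(cv2.resize(d["pixels"][y:y+100,x:x+100,::-1],(400,400),interpolation=cv2.INTER_CUBIC))
cv2.imwrite("pics/k1.png",np.hstack(a))
E
```

```text
t 3.10 p [ 0.5345 -0.2695  0.0872] yaw 1.1746 tilt [-0.0054  0.002 ] F [-0.2 -0.3 -0.2] g 0.005 0.0 q [-0.08  0.36  0.61  1.76 -0.22  1.1   1.77]
.5365,-.272,.063,1.173 -> [-0.01  -0.005  0.081] [-0.    -0.005  0.002]
.5365,-.272,.056,1.173 -> [-0.01  -0.005  0.104] [-0.    -0.005  0.002]
.5365,-.272,.09,1.173 -> [-0.009 -0.005 -0.009] [-0.    -0.005  0.002]
```

View pics/k1.png

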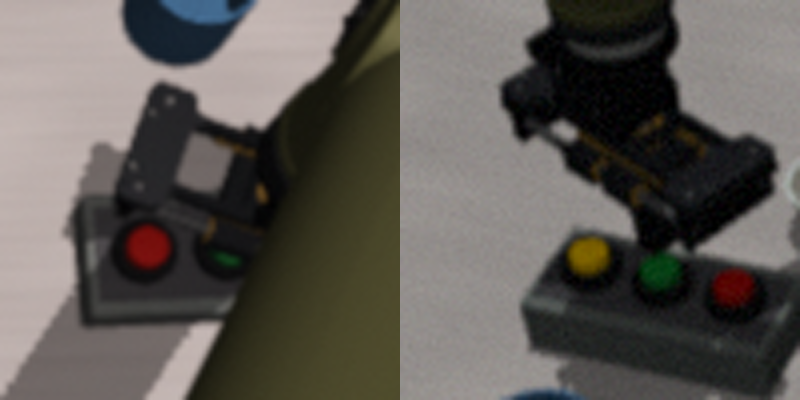

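The tips hang right above the green key: scene crop (655,240) against the key at (660,272).

Request:
jog_arm(
  moves=[-0.01,-0.005,0.03,0,0,0,-1,-0.01,-0.005,0.08,0,0,0,-1,-0.01,-0.005,0.105,0,0,0,-1,-0.01,-0.005,0.105,0,0,0,-1,-0.01,-0.005,0.105,0,0,0,-1,-0.01,-0.005,0.105,0,0,0,-1,-0.01,-0.005,0.105,0,0,0,-1,-0.01,-0.005,0.105,0,0,0,-1],
)

```text
time: 4.2
position: [0.54, -0.2733, 0.0614]
tool_rot: [0.617, 3.078, 0.001]
ft_force: [-1.9, 3.0, 12.2]
grip_width: 0.006
grip_force: 5.7
```

```bash
python3 m.py .5365,-.272,.09,1.173 .537,-.327,.09,1.173
```

```text
t 4.20 p [ 0.54   -0.2733  0.0614] yaw 1.1752 tilt [0.0028 0.0001] F [-1.9  3.  12.2] g 0.006 5.7 q [-0.06  0.4   0.59  1.77 -0.25  1.05  1.8 ]
.5365,-.272,.09,1.173 -> [ 0.012 -0.    -0.096] [0.001 0.002 0.002]
.537,-.327,.09,1.173 -> [-0.06  -0.169 -0.096] [0.001 0.002 0.002]
```

```bash
python3 - <<'E'
from h import *
from bench import ctrl
d=ctrl.get_image("scene");cv2.imwrite("pics/k2.png",cv2.resize(d["pixels"][165:235,180:280,::-1],(800,560),interpolation=cv2.INTER_CUBIC))
s=ctrl.get_state();print(s["ft_force"],s["torque"],s["position"])
E
```

```text
[-1.79111667  1.17232036 11.41060011] [0.36673458 0.49207056 0.01571715] [ 0.54006537 -0.27325141  0.06135443]
```

View pics/k2.png

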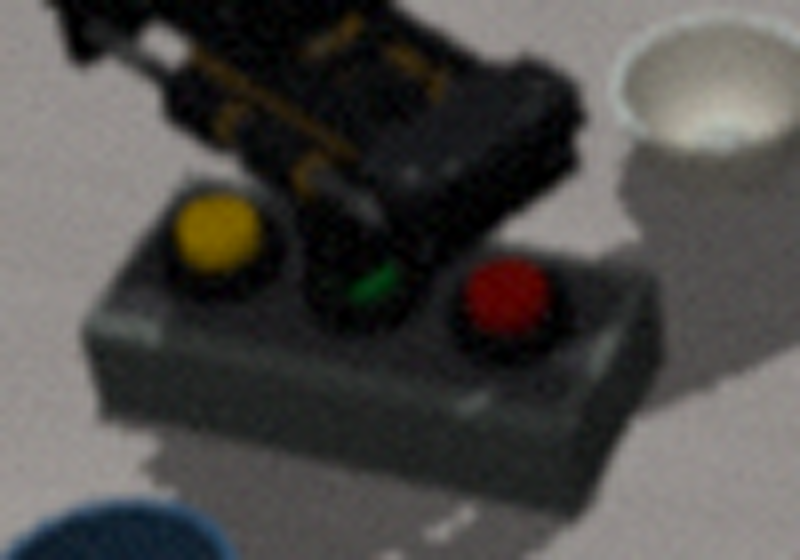

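Green is visibly lowered (crop (375,285)). I'll press a little further to confirm it is bottomed.

Request:
jog_arm(
  moves=[0,0,0.01,0,0,0,-1,0,0,0.015,0,0,0,-1,0,0,0.015,0,0,0,-1,0,0,0.015,0,0,0,-1,0,0,0.015,0,0,0,-1,0,0,0.015,0,0,0,-1,0,0,0.015,0,0,0,-1,0,0,0.015,0,0,0,-1],
)

```text
time: 5.25
position: [0.5402, -0.2734, 0.0609]
tool_rot: [0.617, 3.077, 0.004]
ft_force: [-10.7, 5.6, 35.9]
grip_width: 0.007
grip_force: 17.7
```

```bash
python3 m.py .5375,-.274,.1,1.173 .537,-.327,.1,1.173
```

```text
t 5.25 p [ 0.5402 -0.2734  0.0609] yaw 1.1749 tilt [0.0038 0.002 ] F [-10.7   5.6  35.9] g 0.007 17.7 q [-0.06  0.4   0.59  1.77 -0.26  1.05  1.8 ]
.5375,-.274,.1,1.173 -> [ 0.007 -0.005 -0.131] [0.003 0.003 0.002]
.537,-.327,.1,1.173 -> [-0.059 -0.169 -0.131] [0.003 0.003 0.002]
```

Request:
jog_arm(
  moves=[0,0,-0.02,0,0,0,-1,0,0,-0.04,0,0,0,-1,0,0,-0.04,0,0,0,-1,0,0,-0.04,0,0,0,-1,0,0,-0.04,0,0,0,-1,0,0,-0.04,0,0,0,-1,0,0,-0.04,0,0,0,-1,0,0,-0.04,0,0,0,-1],
)

```text
time: 6.25
position: [0.5388, -0.273, 0.0665]
tool_rot: [-0.618, -3.08, -0.0]
ft_force: [0.9, -0.4, 2.6]
grip_width: 0.004
grip_force: 0.9
```

```bash
python3 m.py .5375,-.274,.1,1.173 .537,-.327,.1,1.173;python3 - <<'E'
from h import *
from bench import ctrl
d=ctrl.get_image("scene")
d0=pickle.load(open("scene0.pkl","rb"))
for k in(d0,d):print(blobs(k,(45,120,30),(85,255,255),(185,180,270,230)))
E
```

```text
t 6.25 p [ 0.5388 -0.273   0.0665] yaw 1.1750 tilt [-0.      0.0001] F [ 0.9 -0.4  2.6] g 0.004 0.9 q [-0.07  0.39  0.6   1.76 -0.25  1.06  1.79]
.5375,-.274,.1,1.173 -> [ 0.003 -0.005 -0.112] [ 0.    -0.     0.002]
.537,-.327,.1,1.173 -> [-0.064 -0.169 -0.112] [ 0.    -0.     0.002]
[(79, array([224.56962025, 197.25316456]))]
[(31, array([225.58064516, 199.32258065]))]
```

Green travelled fully (contact from 0.0665 reading to a hard stop at 0.061). Now up and over to yellow.

Request:
jog_arm(
  moves=[0,0,-0.07,0,0,0,-1,0,0,-0.112,0,0,0,-1,-0.03,-0.08,-0.112,0,0,0,-1,-0.064,-0.169,-0.112,0,0,0,-1,-0.064,-0.169,-0.112,0,0,0,-1,-0.064,-0.169,-0.09,0,0,0,-1,-0.064,-0.169,-0.06,0,0,0,-1,-0.064,-0.169,-0.06,0,0,0,-1],
)

```text
time: 7.3
position: [0.5366, -0.3256, 0.0832]
tool_rot: [-0.615, -3.078, -0.002]
ft_force: [-0.1, 0.5, 0.4]
grip_width: 0.005
grip_force: 0.0
```

```bash
python3 m.py .537,-.327,.061,1.173
```

```text
t 7.30 p [ 0.5366 -0.3256  0.0832] yaw 1.1765 tilt [-0.002   0.0016] F [-0.1  0.5  0.4] g 0.005 0.0 q [ 0.02  0.43  0.61  1.69 -0.27  1.12  1.88]
.537,-.327,.061,1.173 -> [-0.003 -0.004  0.074] [ 0.001 -0.002  0.003]
```

Request:
jog_arm(
  moves=[0,-0.004,0.03,0,0,0,-1,0,-0.004,0.07,0,0,0,-1,0,-0.004,0.093,0,0,0,-1,0,-0.004,0.093,0,0,0,-1,0,-0.004,0.093,0,0,0,-1,0,-0.004,0.093,0,0,0,-1,0,-0.004,0.093,0,0,0,-1,0,-0.004,0.093,0,0,0,-1],
)

```text
time: 8.3
position: [0.5371, -0.3287, 0.061]
tool_rot: [0.618, 3.078, 0.003]
ft_force: [-7.8, 5.4, 27.0]
grip_width: 0.007
grip_force: 13.6
```

```bash
python3 m.py .54,-.327,.3,1.173 .56,-.05,.32,1.5
```

```text
t 8.30 p [ 0.5371 -0.3287  0.061 ] yaw 1.1748 tilt [0.0021 0.0015] F [-7.8  5.4 27. ] g 0.007 13.6 q [ 0.03  0.45  0.6   1.7  -0.29  1.08  1.9 ]
.54,-.327,.3,1.173 -> [-0.008  0.011 -0.796] [0.002 0.001 0.002]
.56,-.05,.32,1.5 -> [ 0.287  0.888 -0.862] [ 0.002  0.002 -0.311]
```

Request:
jog_arm(
  moves=[0,0,-0.12,0,0,0,-1,0,0.01,-0.32,0,0,0,-1,0.01,0.05,-0.52,0,0,0,-1,0.05,0.18,-0.7,0,0,-0.1,-1,0.11,0.36,-0.86,0,0,-0.15,-1,0.17,0.54,-0.86,0,0,-0.2,0,0.23,0.72,-0.86,0,0,-0.25,1,0.29,0.89,-0.86,0,0,-0.31,1],
)

```text
time: 9.3
position: [0.5592, -0.0458, 0.3144]
tool_rot: [0.107, 3.139, 0.001]
ft_force: [0.1, -0.8, 0.6]
grip_width: 0.259
grip_force: 0.0
```

```bash
python3 m.py .545,.25,.28,2.01 .545,.25,.15,2.01
```

```text
t 9.30 p [ 0.5592 -0.0458  0.3144] yaw 1.5027 tilt [0.0003 0.0007] F [ 0.1 -0.8  0.6] g 0.259 0.0 q [-0.38  0.1   0.46  1.54 -0.04  1.51  1.58]
.545,.25,.28,2.01 -> [0.114 0.98  0.115] [ 0.001  0.    -0.484]
.545,.25,.15,2.01 -> [0.114 0.98  0.549] [ 0.001  0.    -0.484]
```

Request:
jog_arm(
  moves=[0.01,0.15,0,0,0,-0.08,1,0.03,0.33,0,0,0,-0.16,1,0.05,0.5,0,0,0,-0.24,1,0.07,0.67,0.03,0,0,-0.32,1,0.09,0.83,0.07,0,0,-0.4,1,0.114,0.98,0.12,0,0,-0.484,1,0.114,0.98,0.28,0,0,-0.484,1,0.114,0.98,0.4,0,0,-0.484,1],
)

```text
time: 10.3
position: [0.545, 0.2482, 0.1917]
tool_rot: [0.683, -3.064, 0.001]
ft_force: [0.5, -0.9, -0.6]
grip_width: 0.993
grip_force: 0.0
```

```bash
python3 m.py .545,.25,.1,2.01 .545,.25,.036,2.01
python3 - <<'E'
from h import *
from bench import ctrl
a=[]
for n,x,y in(("top",180,150),("scene",360,190)):
    d=ctrl.get_image(n);a.append(cv2.resize(d["pixels"][y:y+100,x:x+100,::-1],(400,400),interpolation=cv2.INTER_CUBIC))
cv2.imwrite("pics/l1.png",np.hstack(a))
E
```

```text
t 10.30 p [0.545  0.2482 0.1917] yaw 2.0094 tilt [-0.002  -0.0013] F [ 0.5 -0.9 -0.6] g 0.993 0.0 q [-0.65  0.23  0.21  1.63 -0.05  1.29  1.58]
.545,.25,.1,2.01 -> [-0.003  0.005  0.306] [-0.    -0.002 -0.001]
.545,.25,.036,2.01 -> [-0.004  0.006  0.519] [-0.    -0.002 -0.001]
```

View pics/l1.png

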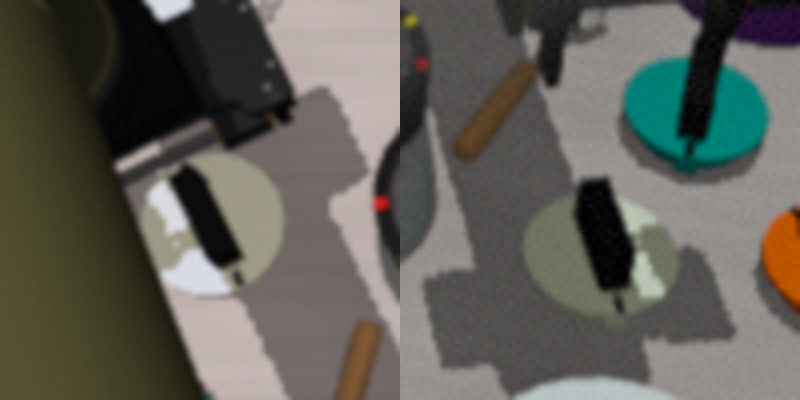

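Request:
jog_arm(
  moves=[-0.003,0.005,0.12,0,0,0,1,-0.003,0.005,0.28,0,0,0,1,-0.003,0.005,0.42,0,0,0,1,-0.003,0.005,0.5,0,0,0,1,-0.003,0.005,0.515,0,0,0,1,-0.003,0.005,0.515,0,0,0,1,-0.003,0.005,0.515,0,0,0,-0.2,-0.003,0.005,0.515,0,0,0,-0.5],
  newtons=30,
)

```text
time: 11.4
position: [0.547, 0.2495, 0.0415]
tool_rot: [-0.678, 3.065, 0.001]
ft_force: [0.2, -0.5, -0.0]
grip_width: 0.854
grip_force: 0.0
```

Request:
jog_arm(
  moves=[0,0,0,0,0,0,-0.8,0,0,0,0,0,0,-1,0,0,0,0,0,0,-1,0,0,0,0,0,0,-1,0,0,0,0,0,0,-1,0,0,0,0,0,0,-1,0,0,0,0,0,0,-1,0,0,0,0,0,0,-1],
)

```text
time: 12.4
position: [0.5461, 0.2492, 0.0402]
tool_rot: [-0.679, 3.067, 0.0]
ft_force: [-0.3, 0.4, -0.5]
grip_width: 0.231
grip_force: 30.0
```

```bash
python3 m.py .545,.25,.26,2.01
python3 - <<'E'
from h import *
from bench import ctrl
np.set_printoptions(precision=4,suppress=True)
s=ctrl.get_image("scene");x,y,z=.545,.25,0
print(lidfit([s],[(387,232,433,274)],0,np.array([.545,.25,.44])))
E
```

```text
t 12.40 p [0.5461 0.2492 0.0402] yaw 2.0066 tilt [0.     0.0003] F [-0.3  0.4 -0.5] g 0.231 30.0 q [-0.63  0.37  0.19  1.78 -0.08  1.    1.6 ]
.545,.25,.26,2.01 -> [ 0.002  0.004 -0.733] [ 0.     0.    -0.003]
(array([0.5435, 0.2465, 0.4897]), np.float64(1076.684788243865))
```

Request:
jog_arm(
  moves=[0,0,-0.1,0,0,0,-1,0,0,-0.25,0,0,0,-1,0,0,-0.42,0,0,0,-1,0,0,-0.58,0,0,0,-1,0,0,-0.68,0,0,0,-1,0,0,-0.7,0,0,0,-1,0,0,-0.7,0,0,0,-1,0,0,-0.7,0,0,0,-1],
)

```text
time: 13.45
position: [0.5452, 0.2485, 0.2479]
tool_rot: [0.678, -3.064, 0.002]
ft_force: [-0.5, -0.1, -2.2]
grip_width: 0.227
grip_force: 30.0
```

```bash
python3 m.py .5343,.0648,.24,1.479
```

```text
t 13.45 p [0.5452 0.2485 0.2479] yaw 2.0064 tilt [-0.0032 -0.0019] F [-0.5 -0.1 -2.2] g 0.227 30.0 q [-0.65  0.2   0.21  1.55 -0.04  1.4   1.57]
.5343,.0648,.24,1.479 -> [ 0.291 -0.54   0.027] [-0.001 -0.003  0.504]
```

Request:
jog_arm(
  moves=[0.03,-0.06,0,0,0,0.06,-1,0.08,-0.15,0,0,0,0.14,-1,0.14,-0.25,0,0,0,0.23,-1,0.19,-0.35,0,0,0,0.32,-1,0.24,-0.45,0.01,0,0,0.41,-1,0.28,-0.52,0.02,0,0,0.48,-1,0.291,-0.54,0.027,0,0,0.504,-1,0.291,-0.54,0.027,0,0,0.504,-1],
)

```text
time: 14.45
position: [0.5353, 0.0658, 0.2418]
tool_rot: [-0.144, -3.138, -0.001]
ft_force: [-0.6, 0.1, -2.2]
grip_width: 0.227
grip_force: 30.0
```

```bash
python3 m.py .5343,.0648,.2,1.479 .5343,.0648,.1622,1.479
python3 - <<'E'
from h import *
from bench import ctrl
a=[]
for n,x,y in(("top",250,150),("scene",290,130)):
    d=ctrl.get_image(n);pickle.dump(d,open(n+"1.pkl","wb"));a.append(cv2.resize(d["pixels"][y:y+100,x:x+100,::-1],(400,400),interpolation=cv2.INTER_CUBIC))
cv2.imwrite("pics/g1.png",np.hstack(a))
E
```

```text
t 14.45 p [0.5353 0.0658 0.2418] yaw 1.4789 tilt [-0.0003  0.0006] F [-0.6  0.1 -2.2] g 0.227 30.0 q [-0.51  0.07  0.36  1.71 -0.03  1.36  1.33]
.5343,.0648,.2,1.479 -> [ 0.003 -0.004  0.139] [ 0.001 -0.    -0.   ]
.5343,.0648,.1622,1.479 -> [ 0.003 -0.004  0.265] [ 0.001 -0.    -0.   ]
```

View pics/g1.png

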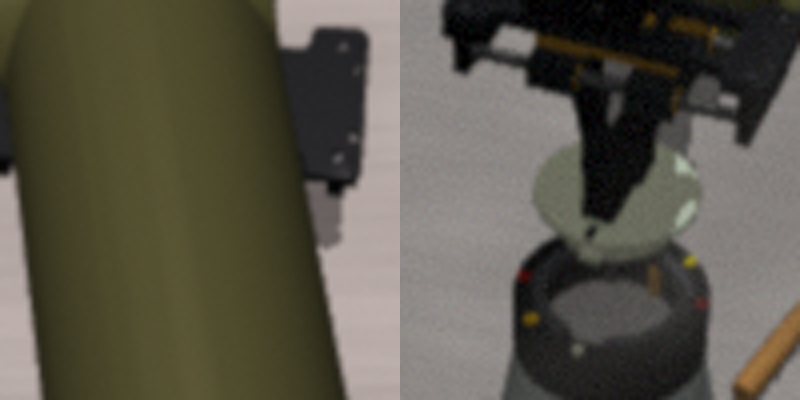

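```bash
python3 - <<'E'
from h import *
d=pickle.load(open("scene1.pkl","rb"));t=np.linspace(0,6.28,200)
P=np.array([proj(d,(.5353+.05*np.cos(u),.0658+.05*np.sin(u),.2016+z)) for u in t for z in (.018,.024)])
print(P.min(0),P.max(0),"obs l 323.0 r 365 b 195")
g=d["pixels"][165:200,315:375].astype(int);m=((g[...,1]>g[...,0]+4)&(g[...,1]>75)).astype(np.uint8)
n,l,s,c=cv2.connectedComponentsWithStats(m);i=1+s[1:,4].argmax();print(s[i]+[315,165,315,165,0],s[i])
E
```

```text
[323.11643263 162.97925193] [365.23380955 192.54214161] obs l 323.0 r 365 b 195
[358 179 321 174  28] [43 14  6  9 28]
```

Request:
jog_arm(
  moves=[0.003,-0.004,0.05,0,0,0,-1,0.003,-0.004,0.12,0,0,0,-1,0.003,-0.004,0.17,0,0,0,-1,0.003,-0.004,0.2,0,0,0,-1,0.003,-0.004,0.22,0,0,0,-1,0.003,-0.004,0.235,0,0,0,-1,0.003,-0.004,0.24,0,0,0,-1,0.003,-0.004,0.24,0,0,0,-1],
)

```text
time: 15.55
position: [0.5346, 0.0642, 0.1703]
tool_rot: [0.145, 3.138, 0.0]
ft_force: [0.4, 0.3, -1.5]
grip_width: 0.23
grip_force: 30.0
```

```bash
python3 m.py .5343,.0648,.1622,1.479; python3 -c "
from bench import ctrl;print(ctrl.get_state()['torque'])"
```

```text
t 15.55 p [0.5346 0.0642 0.1703] yaw 1.4786 tilt [0.0006 0.0002] F [ 0.4  0.3 -1.5] g 0.230 30.0 q [-0.51  0.12  0.36  1.81 -0.04  1.22  1.35]
.5343,.0648,.1622,1.479 -> [0.001 0.002 0.027] [ 0.     0.001 -0.   ]
[0.05094577 0.01808486 0.05708663]
```

Request:
jog_arm(
  moves=[0,0,0.01,0,0,0,-1,0,0,0.02,0,0,0,-1,0,0,0.027,0,0,0,-1,0,0,0.033,0,0,0,-1,0,0,0.033,0,0,0,-1,0,0,0.033,0,0,0,-1,0,0,0.033,0,0,0,-1,0,0,0.033,0,0,0,-1],
)

```text
time: 16.55
position: [0.5344, 0.0642, 0.1621]
tool_rot: [0.145, 3.138, 0.001]
ft_force: [-4.9, -0.9, 8.7]
grip_width: 0.228
grip_force: 30.0
```

```bash
python3 m.py .5343,.0648,.1622,1.479
```

```text
t 16.55 p [0.5344 0.0642 0.1621] yaw 1.4787 tilt [0.0003 0.0008] F [-4.9 -0.9  8.7] g 0.228 30.0 q [-0.51  0.12  0.36  1.82 -0.05  1.2   1.35]
.5343,.0648,.1622,1.479 -> [ 0.     0.002 -0.   ] [ 0.001  0.    -0.   ]
```

Seated at the predicted height with light push. Now the half twist.

Request:
jog_arm(
  moves=[0,0,0,0,0,0.04,-1,0,0,0,0,0,0.12,-1,0,0,0,0,0,0.21,-1,0,0,0,0,0,0.3,-1,0,0,0,0,0,0.39,-1,0,0,0,0,0,0.48,-1,0,0,0,0,0,0.57,-1,0,0,0,0,0,0.65,-1],
)

```text
time: 17.55
position: [0.5353, 0.0648, 0.1621]
tool_rot: [1.185, 2.907, 0.003]
ft_force: [-1.5, 0.3, 6.2]
grip_width: 0.225
grip_force: 30.1
```

```bash
python3 m.py .5343,.0648,.1622,0.781
```

```text
t 17.55 p [0.5353 0.0648 0.1621] yaw 0.7966 tilt [0.0024 0.0011] F [-1.5  0.3  6.2] g 0.225 30.1 q [-0.55  0.12  0.41  1.82 -0.05  1.2   0.67]
.5343,.0648,.1622,0.781 -> [ 0.002 -0.002 -0.   ] [0.002 0.001 0.015]
```

Request:
jog_arm(
  moves=[0,0,0,0,0,0.01,-1,0,0,0,0,0,0.01,-1,0,0,0,0,0,0.01,-1,0,0,0,0,0,0.01,-1,0,0,0,0,0,0.01,-1,0,0,0,0,0,0.01,-1,0,0,0,0,0,0.01,-1,0,0,0,0,0,0.01,-1],
)

```text
time: 18.55
position: [0.5353, 0.0648, 0.1621]
tool_rot: [1.197, 2.903, 0.003]
ft_force: [-1.4, 1.0, 7.4]
grip_width: 0.226
grip_force: 30.0
```

```bash
python3 m.py .5343,.0648,.1622,0.781
python3 - <<'E'
from h import *
from bench import ctrl
d=ctrl.get_image("scene");cv2.imwrite("pics/f1.png",cv2.resize(d["pixels"][160:240,300:400,::-1],(750,600),interpolation=cv2.INTER_CUBIC))
E
```

```text
t 18.55 p [0.5353 0.0648 0.1621] yaw 0.7888 tilt [0.0024 0.0012] F [-1.4  1.   7.4] g 0.226 30.0 q [-0.55  0.12  0.41  1.82 -0.05  1.2   0.67]
.5343,.0648,.1622,0.781 -> [ 0.002 -0.002 -0.   ] [0.002 0.001 0.007]
```

View pics/f1.png

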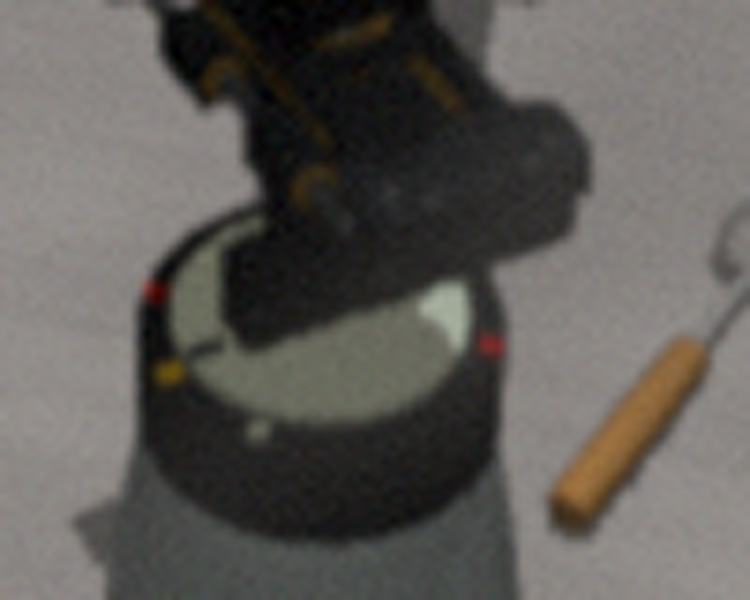

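```bash
python3 - <<'E'
from h import *
d=pickle.load(open("scene1.pkl","rb"))
for a in(-.70,-.782,-.86):
  for r,z in((.037,.146),(.049,.146),(.0563,.14)):
    q=proj(d,(.5345+r*np.cos(a),.0646+r*np.sin(a),z));print(a,r,((q-[300,160]+.5)*7.5-.5).round())
E
```

```text
-0.7 0.037 [231. 346.]
-0.7 0.049 [200. 360.]
-0.7 0.0563 [181. 381.]
-0.782 0.037 [226. 341.]
-0.782 0.049 [194. 353.]
-0.782 0.0563 [174. 373.]
-0.86 0.037 [223. 335.]
-0.86 0.049 [189. 345.]
-0.86 0.0563 [169. 364.]
```

The pointer runs from (225,342) to (190,353) in the crop, which matches the predicted half-way angle, with the yellow mark at (170,372). Handing in.

```bash
python3 -c "
from bench import ctrl
print(ctrl.close_job())"
```

```text
the job is handed in; nothing more can be done
None
```

The job is handed in at about 18.6 s of the allowed 58; no verdict came back. Green and then yellow were each pressed to the hard stop, and the lid is held down at the yellow marks with a 30 N grip. The last camera check put the pointer on the half-way angle.

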